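# Unlock a gateway's service hatch with a hex key and pop it open

## Task

Open the service hatch of the white gateway on the repair bench. Take the orange hex key from its stand, feel it down into the recessed hex socket, and turn the lock anticlockwise to its stop in about quarter turns, letting go of the key while it stands in the socket and taking a fresh hold in between; then put the key back upright in its stand, and after that press the yellow latch pad and let the sprung black panel pop fully open on its own without touching it. Leave the jar, the small black router and the white mesh node where they are.

Things in the scene. Friction and masses are not known exactly. Their poses are not given: they have to be found in the camera images.
- gateway: White gateway lying flat, fixed: 190 (x) x 220 (y) x 60 mm high. Origin: centre of its underside; x points from the latch side to the hinge side, y to the left. On its deck: lock axis at x -10, y +73; latch pad at x -66, y -16; panel x -40 to +70, y -80 to +48. White stub antennas from x +84, y +-98 lean back to x +112, y +-106, 160 mm above the bench
- lock_socket (a point): Mouth of the recessed hex socket, on the lock's axis, 51 mm above the bench; z up, x and y turn with the lock, parallel to the gateway's at lock angle 0. Hex 17.4 mm across flats, two corners on the x axis; 2 mm chamfer round the mouth (52 to 50 mm above the bench); floor 32 mm above the bench. It lies at the bottom of a round well of 13 mm radius
- lock_rim (a point): Centre of the rim of the lock's dark steel collar (36 mm across, 66 mm above the bench) round the well; axes turn with the lock. A red half-moon wing, 36 mm radius, 62 to 66 mm above the bench, turns with it: its middle, marked by a short white line, lies along -y and covers the panel's side edge while locked
- lock (a joint): Angle of the lock (rad), growing anticlockwise seen from above; starts between 0 and 0.5, hard stop at 2.7 (unlocked). Turns against a light friction of about 0.06 N m and stays where left. The key has up to 0.18 rad of play either way in the hex
- key: Hex key, 100 to 200 g, upright in its stand. Origin: centre of the tip's end face; z up along the key. Steel hex shank 16 mm across flats, z 0 to 45 mm, tapered over the first 3 mm, two corners on the x axis; flange 32 mm across, z 45 to 49; square orange grip 26 x 26 mm, sides along x and y, z 49 to 95. Fully down in the lock its tip is 32 mm above the bench; let go there it stands
- stand: Aluminium key stand, fixed, 64 x 64 x 52 mm high, with a vertical hole 24 mm across, 47 mm deep, chamfered 3 mm, in the middle of its top. Origin: centre of its underside. The parked key's flange rests on its top, its tip then 7 mm above the bench. Fixed router piles stand round the work: 105 mm high from 395 mm to the left and right of the robot's centre line, 70 mm high from 780 mm ahead
- hatch (a joint): Opening angle of the hatch panel (rad): 0 shut, 1.3 fully open, nearly upright. Hinged along its far edge (gateway x +70 mm). Springs open by itself in about a second once the lock is at its stop and the latch is pressed
- panel: The black hatch panel, 110 x 128 x 5 mm, moving with joint hatch. Origin on the hinge line at the gateway's y 0; the panel extends along its -x; its z axis points out of its top face
- latch_pad (a point): Centre of the top of the yellow latch pad, 73 mm above the bench (13 mm above the deck); pad 34 mm (gateway x) x 36 mm (gateway y), its inner edge 9 mm in front of the panel's free edge. It is pressed straight down, at most 6 mm, against a spring of 3 to 5.5 N, draws back the steel bolt that holds the panel's free edge, frees the panel after 3 to 4 mm, and springs back when let go
- jar: Clear jar of spare memory sticks with white lid, loose, 90 mm in diameter, 83 mm high, upright; origin: centre of its underside. Leave alone
- mini_router: Small black router, loose, 96 x 90 x 26 mm, with two upright flat antennas at its x +42 mm, y -33 and +33 mm, 160 mm high over all; origin: centre of its underside. Leave alone
- mesh_node: White round mesh node, loose, 92 mm across its foot, 110 mm high; origin: centre of its underside. Leave alone
Not all that is in view belongs to the job. Of the things like the key, leave any that is green; of the rest the smaller one is meant. Of the things that look like the stand, take the one that is nearest to the robot's base at the start.

How it is judged:
By the outcome, as a careful person would: the job done as asked, in the order asked, and still so for the second after the job is handed in, with the robot touching nothing.
It also fails if it takes over 72 s, if anything falls off the work surface, if the arm or the gripper's body presses on something with over 40 N, if the wrist force passes 120 N, or if a joint passes its speed limit or range.

## Robot

A 6-joint arm with a two-finger parallel gripper is mounted at the origin on the work surface. World frame = base frame: x ahead of the robot, y to its left, z up, the work surface at z = 0. Lengths are in m, angles in rad, forces in N, time in s.
With the tool pointing down it reaches from about 0.275 to 1 m from the base axis. Payload 8.4 kg.
Tool frame: the origin (TCP) lies midway between the tips of the shut fingers; the grasp point (between the pads) lies 19 mm behind it; z points along the fingers, y is the line along which they close (so a half turn about z gives the same grasp; the last joint's range is limited). The gripper opens to 85 mm and grips with 20 to 120 N. Pads are 22 mm wide; open, the fingers measure 114 mm over their backs; the gripper's body (76 mm by 85 mm) begins 54 mm behind the grasp point. The pads swing forward as they close: fully open they stand 13 mm farther back than shut.
Start: joints at [-0.002, 0.353, 1.633, -0, 1.155, -0.002], TCP at [0.625, -0, 0.231] pointing down, gripper open.
Joint ranges: [-2.63, 2.63], [-0.92, 2.1], [0.06, 2.66], [-1.3, 4.44], [0, 2.69], [-3.02, 3.02]. Speed limits (rad/s): [2.22, 2.22, 2.79, 3.14, 3.14, 3.14].

## Interface

Orientations are given as a 3x3 rotation matrix whose columns are the frame's x, y, z axes.
In Python, from cell import env gives the robot as it stands.
- The arm moves only by the tool move_arm, never from a script. Its argument "moves" is a list of rows, each a list of 6 numbers: the shift along the world's x, y, z normalised to -1 to 1, where 1 is 0.06 m, then the turn, a rotation vector about the world's x, y, z normalised to -1 to 1, where 1 is pi rad. A call has 1 to 8 rows; each row shifts and turns the commanded pose from where the row before left it; what a row does not reach is not made up. A row lasts 1/8 s, in which the tool goes at most 62.5 mm and 10.7 degrees, less where a joint would pass 70% of its speed; a pose out of reach is approached as far as the arm can. A call with a number of a shift or a turn outside -1 to 1 is refused whole. A call with a gripper value outside its range is refused whole. "claw" is the opening, from -1 (shut) to 1 (fully open), set as the call begins (left out, the last holds). The fingers move at their own pace and stop on an object; "grip_force" is the grip in N (left out, the last holds). Time passes only in rows, so rows that do not move let the fingers close. It gives the time, the measured TCP pose, the force, the opening and the grip force at its end, in the units of the state.
- env.get_state(): the state, without advancing time (a new reading comes with each control period).
- env.get_image(name): name is "scene" or "side" or "wrist"; returns a dict with "frame" (480x640x3 uint8, red, green, blue), "mtx" (3x3 intrinsics, pixels), "pose" (4x4, takes a point from camera to world coordinates). Camera axes: x right, y up, looking along -z (the intrinsics and any distortion apply to the point x, -y, -z); pixel columns grow to the right and rows downward; lengths in m; the calibration is good to about 2 mm. A picture is of the moment at which its call begins. There is no depth.
- env.sign_off(): hands the job in; it is judged then, once.
The state is a dict: "clock": time; "joints": joint angles; "joint_velocities": joint speeds; "effort": joint torques, N m; "eef_pos": TCP position; "ee_rot": TCP orientation; "force": force on the tool from outside, world axes, zero at the start; "wrist_torque": the same for the moment, N m; "gripper_width": finger opening in m; "grip_force": force on a finger pad.
Only numpy, scipy, OpenCV 4.12 (cv2) and the standard library are available. Lean on these libraries where they do the work, as an engineer would, in place of code of your own. Each camera call takes 0.05 s, during which the arm holds its last target. There are 200 camera calls.

## Working session

There is one attempt and no reset: what is moved stays moved. The work goes in short steps, Python scripts to look and compute and a tool call to move; the robot and the scene stay as the last step left them, time stands still between calls to the robot, and variables do not carry over. Pictures are saved under pics/ and viewed, at most 10 in all, crops included, and the job is handed in when it is done.

Besides the shell and the picture viewer there is one more tool, called by a JSON object that holds its "fn" and its "kwargs", one argument or row to a line. move_arm: Moves the arm, as the interface text tells. Scaled input: -1 to 1 covers 0.06 m each way for a shift and pi rad each way for a turn. Its arguments: {"type":"object","properties":{"moves":{"type":"array","items":{"type":"array","items":{"type":"number"}}},"claw":{"type":"number"},"grip_force":{"type":"number"}},"required":["moves"]}

```bash
mkdir -p pics; ls; cat > h.py <<'E'
import numpy as np, cv2, pickle
from cell import env
def snap(n,tag):
    im=env.get_image(n); pickle.dump(im,open(f'pics/{tag}.pkl','wb'))
    cv2.imwrite(f'pics/{tag}.png',cv2.cvtColor(im['frame'],cv2.COLOR_RGB2BGR)); return im
def load(tag): return pickle.load(open(f'pics/{tag}.pkl','rb'))
def ray(im,u,v):
    K=np.array(im['mtx']);P=np.array(im['pose'])
    d=np.linalg.inv(K)@[u,v,1]; d=P[:3,:3]@[d[0],-d[1],-d[2]]
    return P[:3,3],d
def onz(im,u,v,z):
    o,d=ray(im,u,v); return o+d*(z-o[2])/d[2]
def proj(im,p):
    K=np.array(im['mtx']);P=np.array(im['pose'])
    c=P[:3,:3].T@(np.array(p)-P[:3,3]); q=K@[c[0],-c[1],-c[2]]; return q[:2]/q[2]
def tri(a,b):
    (o1,d1),(o2,d2)=a,b
    A=np.stack([d1,-d2],1); t=np.linalg.lstsq(A,o2-o1,rcond=None)[0]
    p,q=o1+d1*t[0],o2+d2*t[1]; return (p+q)/2,np.linalg.norm(p-q)
E
python3 - <<'E'
from h import *
for n in('scene','side','wrist'):
    im=snap(n,n+'0'); print(n,im.keys(),np.round(im['pose'],3).tolist(),np.round(im['mtx'],1).tolist())
print(env.get_state())
E
```

```text
pics
scene dict_keys(['frame', 'mtx', 'pose']) [[0.011, -0.662, 0.749, 1.543], [1.0, -0.005, -0.019, 0.003], [0.016, 0.749, 0.662, 0.904], [0.0, 0.0, 0.0, 1.0]] [[618.7, 0.0, 315.5], [0.0, 618.7, 237.0], [0.0, 0.0, 1.0]]
side dict_keys(['frame', 'mtx', 'pose']) [[0.957, 0.219, -0.192, 0.385], [-0.291, 0.731, -0.617, -0.624], [0.005, 0.646, 0.763, 0.845], [0.0, 0.0, 0.0, 1.0]] [[479.3, 0.0, 318.6], [0.0, 479.3, 242.5], [0.0, 0.0, 1.0]]
wrist dict_keys(['frame', 'mtx', 'pose']) [[1.0, -0.001, -0.0, 0.625], [0.0, 0.966, 0.257, 0.064], [-0.0, -0.257, 0.966, 0.373], [0.0, 0.0, 0.0, 1.0]] [[358.7, 0.0, 317.4], [0.0, 358.7, 242.4], [0.0, 0.0, 1.0]]
{'clock': 0.15, 'joints': array([-2.37539209e-03,  3.53486404e-01,  1.63395375e+00,  1.06123546e-06,
        1.15512162e+00, -2.39628789e-03]), 'joint_velocities': array([ 4.13508157e-04, -9.38199462e-04, -1.31089834e-03,  1.65651535e-03,
       -9.76156067e-05, -7.72580073e-04]), 'effort': array([-7.39769093e-04, -6.05638933e+01, -3.42338884e+01, -2.29960733e-05,
        6.16452831e-03, -4.00942213e-05]), 'eef_pos': array([6.24668488e-01, 1.65015713e-05, 2.30739862e-01]), 'ee_rot': array([[-2.04651961e-05,  9.99999530e-01, -9.69106974e-04],
       [ 1.00000000e+00,  2.04683775e-05,  3.27288109e-06],
       [ 3.29271560e-06, -9.69106907e-04, -9.99999530e-01]]), 'force': array([-0.58125093,  0.1123328 ,  0.51850055]), 'wrist_torque': array([-0.04683061, -0.03810366, -0.01903041]), 'grip_force': 0.0, 'gripper_width': 0.08555085725879659}
```

View pics/scene0.png

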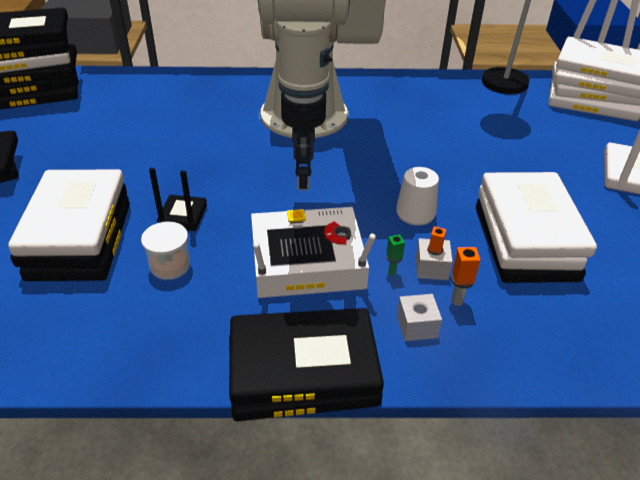

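View pics/side0.png

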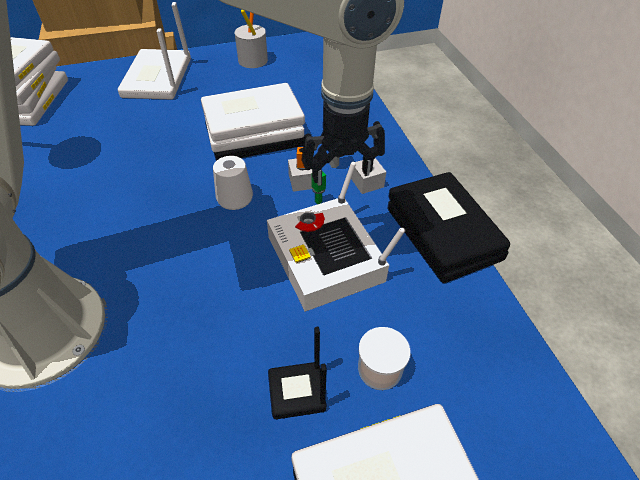

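The scene view shows the gateway at (308,250), the yellow pad at (296,216), the red lock wing at (337,233), and the small orange key in the nearer stand at (437,245). The green key is at (395,250), the big orange one at (465,270) and the empty decoy stand at (420,315). In the side view the gateway is at (325,250), and the gripper partly hides the key and stand at about (300,165).

```bash
python3 - <<'E'
from h import *
s=load('scene0');f=s['frame']
c=f[195:345,240:500]; c=cv2.resize(c,None,fx=3,fy=3,interpolation=cv2.INTER_CUBIC)
cv2.imwrite('pics/c1.png',c[:,:,::-1])
hsv=cv2.cvtColor(f,cv2.COLOR_RGB2HSV)
def comps(name,lo,hi):
    m=cv2.inRange(hsv,lo,hi); n,l,st,ce=cv2.connectedComponentsWithStats(m)
    for i in range(1,n):
        if st[i,4]>25 : print(name,st[i].tolist(),ce[i].round(1).tolist())
comps('orange',(5,180,120),(14,255,255));comps('red',(0,180,100),(4,255,255));comps('yel',(20,180,120),(32,255,255));comps('green',(50,120,40),(85,255,255))
print('pad',onz(s,296.5,215,.073))
E
```

```text
orange [429, 227, 17, 26, 261] [436.5, 240.2]
orange [456, 248, 24, 36, 546] [467.5, 267.3]
red [324, 222, 22, 22, 170] [333.3, 234.0]
yel [106, 205, 8, 22, 44] [109.3, 214.9]
yel [288, 210, 17, 12, 147] [295.6, 215.5]
yel [317, 283, 8, 5, 32] [319.9, 284.7]
yel [286, 285, 8, 5, 33] [289.8, 287.3]
yel [297, 285, 7, 5, 29] [299.9, 286.6]
yel [307, 284, 7, 5, 29] [309.9, 285.6]
yel [306, 393, 9, 6, 39] [309.5, 395.7]
yel [283, 395, 9, 5, 41] [287.4, 397.0]
yel [295, 394, 8, 6, 38] [298.6, 396.4]
yel [272, 396, 9, 5, 43] [276.2, 397.9]
yel [296, 409, 8, 5, 36] [299.6, 411.1]
yel [307, 408, 8, 5, 36] [310.5, 410.0]
yel [274, 411, 8, 5, 34] [277.7, 413.4]
yel [285, 410, 8, 5, 35] [288.7, 412.3]
green [387, 234, 18, 27, 346] [395.2, 247.6]
green [389, 263, 8, 12, 80] [392.3, 268.5]
pad [ 0.53398902 -0.01291603  0.073     ]
```

View pics/c1.png

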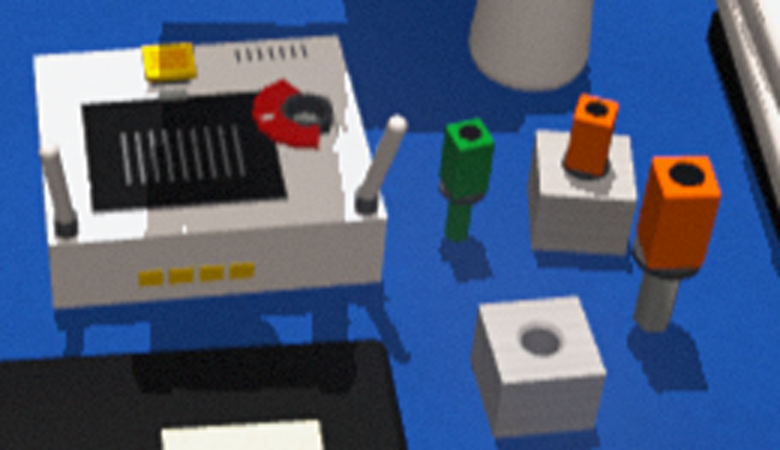

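The crop confirms the layout: gateway deck corners at about (251,214), (353,207), (368,267) and (257,278), key top at (439,231), stand top around (434,249). The bigger orange and green keys stand beside it and are loose or fixed decoys.

```bash
python3 - <<'E'
from h import *
s=load('scene0');f=s['frame']
g=lambda x,y,z:onz(s,240+x/3-.3,195+y/3-.3,z)
C=[g(33,57,.06),g(338,37,.06),g(385,215,.06),g(50,250,.06)]
print(np.round(C,3)); c=np.mean(C,0)
for i in range(4): print(np.linalg.norm(C[i]-C[(i+1)%4]).round(3), np.degrees(np.arctan2(*(C[(i+1)%4]-C[i])[[1,0]])).round(1))
print('centre',c)
S=[g(538,130,.052),g(632,135,.052),g(636,196,.052),g(527,193,.052)];print(np.round(S,3),np.mean(S,0))
for i in range(4): print(np.linalg.norm(S[i]-S[(i+1)%4]).round(3), np.degrees(np.arctan2(*(S[(i+1)%4]-S[i])[[1,0]])).round(1))
print('key',g(597,108,.102), 'keycorners',[g(x,y,.102).round(3)[:2] for x,y in((583,94),(618,98),(611,121),(575,115))])
print('rim',g(307,111,.066),'green',g(469,131,.1),'big',g(685,172,.13),'stand2',g(541,341,.052))
E
```

```text
[[ 0.515 -0.111  0.06 ]
 [ 0.49   0.108  0.06 ]
 [ 0.675  0.129  0.06 ]
 [ 0.708 -0.088  0.06 ]]
0.221 96.4
0.186 6.3
0.219 -81.3
0.195 -173.0
centre [0.59698634 0.00953736 0.06      ]
[[0.582 0.243 0.052]
 [0.587 0.307 0.052]
 [0.648 0.299 0.052]
 [0.645 0.227 0.052]] [0.61533948 0.26904575 0.052     ]
0.065 85.8
0.062 -7.5
0.073 -91.9
0.066 165.8
key [0.61592209 0.27093297 0.102     ] keycorners [array([0.602, 0.264]), array([0.606, 0.287]), array([0.629, 0.278]), array([0.623, 0.255])]
rim [0.57895511 0.08166257 0.066     ] green [0.63725656 0.18373809 0.1       ] big [0.70820045 0.30639287 0.13      ] stand2 [0.777483   0.21783043 0.052     ]
```

{"fn": "move_arm", "kwargs": {
  "moves": [
    [-0.03, 0.75, 0, 0, 0, 0],
    [-0.03, 0.75, 0, 0, 0, 0],
    [-0.03, 0.75, 0, 0, 0, 0],
    [-0.03, 0.75, 0, 0, 0, 0],
    [-0.03, 0.75, 0, 0, 0, 0],
    [0, 0.75, 0, 0, 0, 0],
    [0, 0, 0, 0, 0, 0],
    [0, 0, 0, 0, 0, 0]
  ],
  "claw": 0.3,
  "grip_force": 40
}}

```text
clock: 1.15
eef_pos: [0.6157, 0.2695, 0.2309]
ee_rot: [[-0.001, 1.0, -0.001], [1.0, 0.001, -0.001], [-0.001, -0.001, -1.0]]
force: [-0.3, -0.0, 0.1]
gripper_width: 0.0553
grip_force: 0.0
```

```bash
python3 - <<'E'
from h import *
w=snap('wrist','w1');snap('side','s1');s=env.get_state();print(s['clock'],s['eef_pos'],s['ee_rot'].round(3).tolist(),s['gripper_width'],s['force'],s['joints'].round(2))
hsv=cv2.cvtColor(w['frame'],cv2.COLOR_RGB2HSV)
m=cv2.inRange(hsv,(5,180,60),(14,255,255))
for c in cv2.findContours(m,0,2)[0]:
    if cv2.contourArea(c)>100: print(cv2.minAreaRect(c),cv2.boundingRect(c))
E
```

```text
1.25 [0.61599402 0.26878789 0.23115716] [[0.001, 1.0, -0.0], [1.0, -0.001, -0.001], [-0.001, -0.0, -1.0]] 0.05561026581949779 [-0.31873443 -0.04847015  0.67984873] [ 0.41  0.43  1.52 -0.    1.19  0.41]
((322.62335205078125, 228.67123413085938), (34.64418029785156, 39.91102981567383), 20.556045532226562) (303, 206, 40, 47)
((455.0, 190.5), (57.0, 78.0), 90.0) (416, 162, 79, 58)
```

View pics/w1.png

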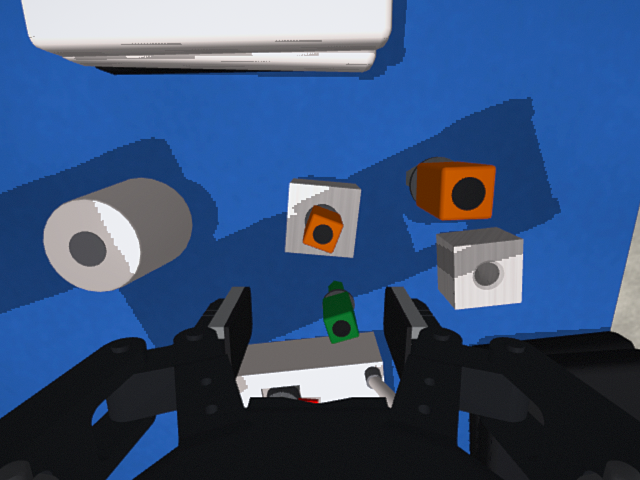

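The wrist view has the key's top hole at about (322,234), its stand around it (290-360, 180-257), and the green decoy at (341,328), with the big orange one at (468,193).

```bash
python3 - <<'E'
from h import *
w=load('w1');f=w['frame'];hsv=cv2.cvtColor(f,cv2.COLOR_RGB2HSV)
sub=np.zeros(f.shape[:2],np.uint8);sub[195:260,295:350]=1
o=cv2.inRange(hsv,(5,150,40),(14,255,255))&(sub*255)
print(np.unique((hsv[...,2][o>0]//10)*10,return_counts=True))
dk=((hsv[...,2]<60)&(sub>0)).astype(np.uint8)
n,l,st,ce=cv2.connectedComponentsWithStats(dk)
for i in range(1,n):
    if st[i,4]>40: print('dark',st[i],ce[i],onz(w,*ce[i],.102))
t=int(np.percentile(hsv[...,2][o>0],50))
for th in (150,180,200,220):
    m=((o>0)&(hsv[...,2]>th)).astype(np.uint8)
    c=max(cv2.findContours(m,0,2)[0],key=cv2.contourArea) if m.any() else None
    if c is not None:
        b=cv2.boxPoints(cv2.minAreaRect(c)); P=np.array([onz(w,*p,.102) for p in b]);print(th,b.round(1).tolist(),P.mean(0).round(4),[np.linalg.norm(P[i]-P[i-1]).round(4) for i in range(4)],[np.degrees(np.arctan2(*(P[i]-P[i-1])[[1,0]])).round(1) for i in range(4)])
print('stand',np.round([onz(w,*p,.052)[:2] for p in((290,179.5),(360,186),(354,257),(286,249))],4))
E
```

```text
(array([ 80,  90, 100, 110, 120, 130, 140, 150, 160, 170, 180, 190, 200],
      dtype=uint8), array([  5,  52, 230,  25,  16,  21,  13,  15,  44,  56,  50, 236, 256]))
dark [313 225  19  19 282] [322.31914894 233.87588652] [0.61991273 0.26820742 0.102     ]
150 [[302.1000061035156, 242.5], [313.1000061035156, 213.1999969482422], [343.0, 224.39999389648438], [332.0, 253.6999969482422]] [0.6201 0.2684 0.102 ] [np.float64(0.0252), np.float64(0.0248), np.float64(0.0247), np.float64(0.0251)] [np.float64(158.8), np.float64(69.6), np.float64(-20.8), np.float64(-109.2)]
180 [[303.1000061035156, 242.5], [313.70001220703125, 214.10000610351562], [341.8999938964844, 224.6999969482422], [331.20001220703125, 253.10000610351562]] [0.62   0.2683 0.102 ] [np.float64(0.0237), np.float64(0.024), np.float64(0.0232), np.float64(0.0242)] [np.float64(158.8), np.float64(69.6), np.float64(-20.8), np.float64(-109.2)]
200 [[305.29998779296875, 240.0], [314.0, 215.89999389648438], [340.5, 225.60000610351562], [331.79998779296875, 249.60000610351562]] [0.6204 0.269  0.102 ] [np.float64(0.0222), np.float64(0.0203), np.float64(0.0218), np.float64(0.0204)] [np.float64(159.4), np.float64(70.2), np.float64(-20.2), np.float64(-108.7)]
stand [[0.5918 0.3056]
 [0.6539 0.2999]
 [0.6504 0.2339]
 [0.5869 0.2416]]
```

{"fn": "move_arm", "kwargs": {
  "moves": [
    [0.03, 0, 0, 0, 0, -0.057],
    [0.03, 0, 0, 0, 0, -0.057],
    [0, 0, -0.6, 0, 0, 0],
    [0, 0, -0.6, 0, 0, 0],
    [0, 0, -0.6, 0, 0, 0],
    [0, 0, -0.6, 0, 0, 0],
    [0, 0, -0.35, 0, 0, 0],
    [0, 0, 0, 0, 0, 0]
  ]
}}

```text
clock: 2.25
eef_pos: [0.6189, 0.2689, 0.065]
ee_rot: [[0.351, 0.936, -0.003], [0.936, -0.351, -0.001], [-0.002, -0.002, -1.0]]
force: [0.3, -0.4, 0.4]
gripper_width: 0.0554
grip_force: 0.0
```

{"fn": "move_arm", "kwargs": {
  "moves": [
    [0, 0, 0, 0, 0, 0],
    [0, 0, 0, 0, 0, 0],
    [0, 0, 0, 0, 0, 0],
    [0, 0, 0, 0, 0, 0]
  ],
  "claw": -1
}}

```text
clock: 2.75
eef_pos: [0.6207, 0.2704, 0.0681]
ee_rot: [[0.35, 0.937, 0.003], [0.937, -0.35, 0.001], [0.002, 0.002, -1.0]]
force: [-0.3, -0.2, 6.2]
gripper_width: 0.0252
grip_force: 40.3
```

{"fn": "move_arm", "kwargs": {
  "moves": [
    [0, 0, 0.25, 0, 0, 0],
    [0, 0, 0.5, 0, 0, 0],
    [0, 0, 0.7, 0, 0, 0],
    [0, 0, 0.7, 0, 0, 0],
    [0, 0, 0.6, 0, 0, 0],
    [0, 0, 0, 0, 0, 0]
  ]
}}

```text
clock: 3.5
eef_pos: [0.6212, 0.2708, 0.2355]
ee_rot: [[0.35, 0.937, 0.006], [0.937, -0.35, 0.003], [0.005, 0.005, -1.0]]
force: [0.9, -0.0, -2.4]
gripper_width: 0.0255
grip_force: 39.8
```

```bash
python3 - <<'E'
from h import *
snap('scene','sc2');snap('side','si2');s=env.get_state();print(s['eef_pos'],s['force'])
E
```

```text
[0.6191407  0.26989362 0.23118039] [-0.39125359 -0.48158668 -2.64824972]
```

{"fn": "move_arm", "kwargs": {
  "moves": [
    [-0.13, -0.7, 0, 0, 0, 0],
    [-0.13, -0.7, 0, 0, 0, 0],
    [-0.13, -0.7, 0, 0, 0, 0],
    [-0.13, -0.7, 0, 0, 0, 0],
    [-0.13, -0.7, 0, 0, 0, 0],
    [-0.1, -0.7, 0, 0, 0, 0],
    [0, 0, 0, 0, 0, 0],
    [0, 0, 0, 0, 0, 0]
  ]
}}

```text
clock: 4.6
eef_pos: [0.574, 0.0183, 0.2302]
ee_rot: [[0.351, 0.936, -0.002], [0.936, -0.351, 0.0], [-0.0, -0.002, -1.0]]
force: [0.4, 0.0, -2.0]
gripper_width: 0.0254
grip_force: 39.7
```

```bash
python3 - <<'E'
from h import *
w=snap('wrist','w3');snap('scene','sc3');s=env.get_state();print(s['eef_pos'],s['force'])
a=load('w3')['frame'][0:300,150:550]
b=load('sc2')['frame'];p=proj(load('sc2'),[.6195,.2685,.19]);u,v=map(int,p);print(p)
b=cv2.resize(b[v-50:v+50,u-66:u+66],None,fx=3,fy=3,interpolation=cv2.INTER_CUBIC)
c=np.zeros((600,800,3),np.uint8);c[:300,:400]=a;c[300:,:396]=b
d=load('si2');p=proj(d,[.6195,.2685,.19]);u,v=map(int,p);print(p);d=d['frame'][max(0,v-50):v+50,u-66:u+66];d=cv2.resize(d,None,fx=3,fy=3,interpolation=cv2.INTER_CUBIC);c[300:300+d.shape[0],400:400+d.shape[1]]=d[:300,:400]
cv2.imwrite('pics/m3.png',c[:,:,::-1])
E
```

```text
[0.57436743 0.01893214 0.23053757] [-0.13005367  0.65303647 -1.00525656]
[444.59883675 196.74423574]
[301.44275997 120.08909363]
```

View pics/m3.png

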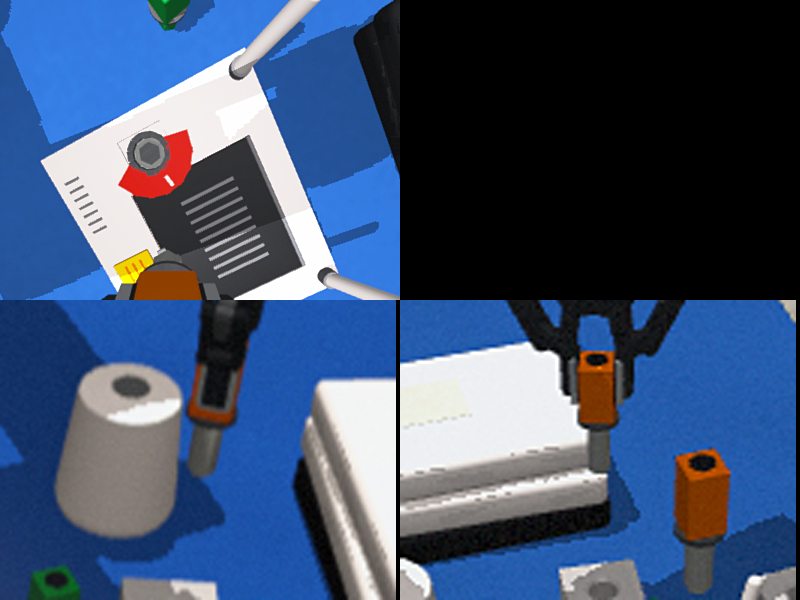

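The wrist crop shows the lock socket clearly: hex at full-image pixel (298,152), white wing mark at (319,181). The lower crops show the key hanging straight in the gripper.

```bash
python3 - <<'E'
from h import *
w=load('w3');f=w['frame'];g=cv2.cvtColor(f,cv2.COLOR_RGB2GRAY);hsv=cv2.cvtColor(f,cv2.COLOR_RGB2HSV)
red=cv2.inRange(hsv,(0,150,80),(5,255,255))|cv2.inRange(hsv,(172,150,80),(180,255,255))
# white line centroid inside wing
wl=((hsv[...,1]<80)&(hsv[...,2]>180)).astype(np.uint8);sub=np.zeros_like(wl);sub[170:192,308:332]=1
n,l,st,ce=cv2.connectedComponentsWithStats(wl&sub)
for i in range(1,n): print('line',st[i],ce[i],onz(w,*ce[i],.066))
ys,xs=np.nonzero(wl&sub)
# collar: grey non-red dark
sub[:]=0;sub[128:178,272:326]=1
col=((hsv[...,1]<60)&(hsv[...,2]<150)&(sub>0)).astype(np.uint8)
c=max(cv2.findContours(col,0,2)[0],key=cv2.contourArea);print('collar',cv2.fitEllipse(cv2.convexHull(c)),cv2.boundingRect(c))
e=cv2.fitEllipse(cv2.convexHull(c));print(onz(w,*e[0],.066))
c1=f[120:200,255:345];cv2.imwrite('pics/z3.png',cv2.resize(c1,None,fx=6.5,fy=6.5,interpolation=cv2.INTER_CUBIC)[:,:,::-1])
for t in('sc2','si2'):
    im=load(t);G=cv2.cvtColor(im['frame'],cv2.COLOR_RGB2GRAY).astype(float)
    for h in (.186,.195,.202,.208):
        u,v=proj(im,[.6195,.2695,h]);v=int(round(v));u=int(round(u));print(t,h,u,v,im['frame'][v,u-8:u+9].mean(1).astype(int).tolist())
E
```

```text
line [314 175  10  11  48] [318.75       180.02083333] [0.58856734 0.05256675 0.066     ]
collar ((297.9996337890625, 152.6636962890625), (42.40431213378906, 44.12188720703125), 175.03419494628906) (277, 131, 43, 45)
[0.58030821 0.07959924 0.066     ]
sc2 0.186 445 198 [91, 94, 92, 86, 64, 70, 69, 74, 73, 79, 86, 77, 69, 73, 96, 98, 96]
sc2 0.195 446 195 [95, 93, 95, 67, 66, 72, 70, 73, 79, 92, 94, 75, 69, 86, 96, 96, 96]
sc2 0.202 446 192 [100, 94, 93, 90, 63, 69, 69, 74, 81, 89, 100, 93, 75, 76, 95, 98, 95]
sc2 0.208 447 189 [91, 95, 98, 74, 63, 69, 66, 75, 73, 80, 86, 69, 61, 72, 83, 95, 101]
si2 0.186 301 121 [120, 120, 117, 121, 108, 71, 75, 79, 77, 82, 73, 75, 100, 104, 101, 102, 100]
si2 0.195 301 118 [191, 179, 172, 168, 117, 75, 77, 80, 78, 76, 77, 68, 104, 103, 99, 98, 103]
si2 0.202 301 115 [240, 240, 241, 245, 175, 83, 78, 83, 79, 77, 73, 64, 98, 104, 100, 102, 103]
si2 0.208 301 113 [240, 243, 249, 255, 176, 59, 41, 38, 35, 50, 55, 60, 107, 106, 97, 102, 101]
```

View pics/z3.png

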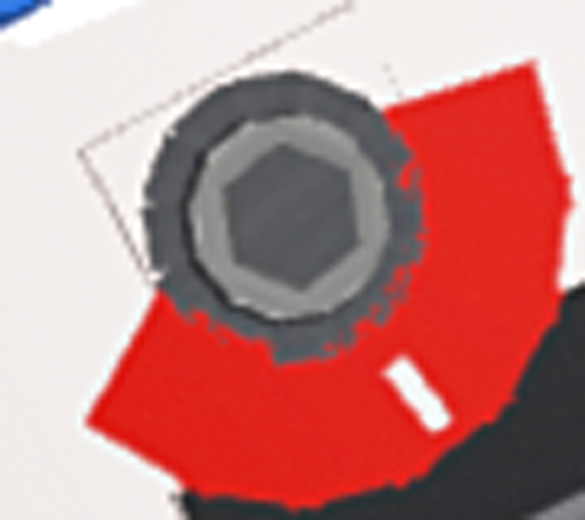

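```bash
python3 - <<'E'
from h import *
w=load('w3');print('hex mouth',onz(w,299.8,153.1,.051))
for t,hs in(('sc2',np.arange(.18,.214,.002)),('si2',np.arange(.178,.192,.002))):
    im=load(t);F=im['frame'].astype(float);R=[]
    for h in hs:
        c=np.array([.6195,.2695,h]);u,v=proj(im,c);v=int(round(v));u=int(round(u))
        q=F[v,u-12:u+13,2]-F[v,u-12:u+13,0]
        bgl,bgr=np.median(q[:5]),np.median(q[-5:]);fg=np.median(q[10:15])
        cov=np.clip(np.r_[(q[:12]-bgl)/(fg-bgl),(q[12:]-bgr)/(fg-bgr)],0,1)
        P=np.array(im['pose']);sc=im['mtx'][0][0]/(-(P[:3,:3].T@(c-P[:3,3]))[2])
        s=cov[5:-5].sum(); R.append(s/sc*1000)
    print(t,np.round(R,1),np.median(R))
im=load('sc2')
for h in(.195,.202):
    u,v=proj(im,[.6195,.2695,h]);v=int(round(v));u=int(round(u));print(im['frame'][v,u-6:u+9].tolist())
E
```

```text
hex mouth [0.58080938 0.07877477 0.051     ]
sc2 [24.8 24.8 23.2 23.9 23.9 23.5 23.5 24.9 23.5 23.9 23.9 23.7 23.6 24.2
 21.7 25.  27.7] 23.900574921133945
si2 [18.1 16.8 16.8 17.6 18.  18.  17.5 21.5] 17.79210045742836
[[31, 83, 171], [55, 63, 85], [68, 68, 63], [75, 73, 70], [72, 73, 66], [76, 73, 72], [82, 82, 75], [95, 94, 88], [96, 95, 92], [78, 77, 71], [69, 68, 72], [41, 76, 143], [28, 85, 175], [28, 86, 176], [28, 85, 176]]
[[26, 83, 172], [41, 80, 149], [61, 61, 69], [72, 72, 65], [71, 72, 66], [77, 74, 72], [82, 84, 79], [91, 90, 86], [103, 101, 97], [97, 95, 87], [76, 77, 72], [67, 72, 89], [34, 83, 169], [30, 89, 176], [28, 86, 173]]
```

{"fn": "move_arm", "kwargs": {
  "moves": [
    [0.05, 0.5, 0, 0, 0, 0.02],
    [0.05, 0.5, 0, 0, 0, 0.019],
    [0, 0, -0.4, 0, 0, 0],
    [0, 0, -0.5, 0, 0, 0],
    [0, 0, -0.5, 0, 0, 0],
    [0, 0, -0.2, 0, 0, 0],
    [0, 0, 0, 0, 0, 0],
    [0, 0, 0, 0, 0, 0]
  ]
}}

```text
clock: 5.7
eef_pos: [0.5814, 0.0783, 0.1364]
ee_rot: [[0.233, 0.972, 0.002], [0.972, -0.233, 0.0], [0.001, 0.002, -1.0]]
force: [-0.1, 0.1, -0.4]
gripper_width: 0.0258
grip_force: 39.7
```

```bash
python3 - <<'E'
from h import *
P=[];Fo=[]
for i in range(3):
    s=env.get_state();P.append(s['eef_pos']);Fo.append(s['force']);
    if i<2: snap(('wrist','scene')[i],('w4','sc4')[i])
print(np.round(P,4),np.round(Fo,1))
c=np.zeros((600,800,3),np.uint8);sc=load('sc4');u,v=map(int,proj(sc,[.58,.08,.08]))
c[:600,:600]=cv2.resize(sc['frame'][v-50:v+50,u-50:u+50],(600,600),interpolation=cv2.INTER_CUBIC)
cv2.imwrite('pics/m4.png',c[:,:600,::-1])
E
```

```text
[[0.5814 0.0783 0.1364]
 [0.5815 0.0783 0.1365]
 [0.5814 0.0782 0.1365]] [[-0.1  0.1 -0.4]
 [ 0.1  0.2 -1.6]
 [ 0.4 -0.5 -1.3]]
```

View pics/m4.png

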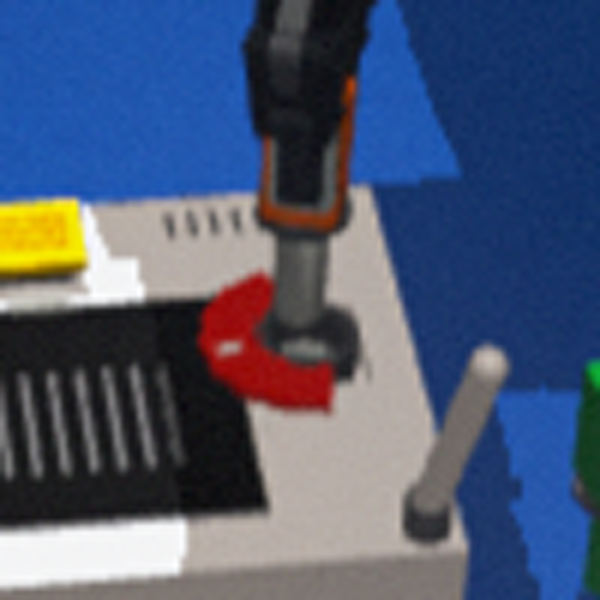

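The picture shows the key tip centred to within about 1 mm over the collar (tip about (297,320), collar about (303,338)). I'll feel it down now.

{"fn": "move_arm", "kwargs": {
  "moves": [
    [0, 0, -0.2, 0, 0, 0],
    [0, 0, -0.15, 0, 0, 0],
    [0, 0, -0.05, 0, 0, 0],
    [0, 0, -0.05, 0, 0, 0],
    [0, 0, -0.05, 0, 0, 0],
    [0, 0, 0, 0, 0, 0]
  ]
}}

```text
clock: 6.55
eef_pos: [0.5805, 0.0792, 0.1053]
ee_rot: [[0.234, 0.972, -0.0], [0.972, -0.234, 0.002], [0.002, -0.001, -1.0]]
force: [0.7, 6.2, -1.8]
gripper_width: 0.0256
grip_force: 40.0
```

{"fn": "move_arm", "kwargs": {
  "moves": [
    [0, 0.015, -0.05, 0, 0, 0],
    [0, 0.01, -0.05, 0, 0, 0],
    [0, 0, -0.05, 0, 0, 0],
    [0, 0, 0, 0, 0, 0]
  ]
}}

```text
clock: 7.05
eef_pos: [0.5804, 0.0797, 0.0958]
ee_rot: [[0.234, 0.972, -0.0], [0.972, -0.234, 0.0], [0.0, -0.001, -1.0]]
force: [0.8, 4.6, -3.4]
gripper_width: 0.0253
grip_force: 39.9
```

Now going into the socket: tip about 37 mm up. Continuing to the floor.

{"fn": "move_arm", "kwargs": {
  "moves": [
    [0, 0.008, -0.04, 0, 0, 0],
    [0, 0, -0.03, 0, 0, 0],
    [0, 0, -0.02, 0, 0, 0],
    [0, 0, 0, 0, 0, 0]
  ]
}}

```text
clock: 7.55
eef_pos: [0.5809, 0.08, 0.0928]
ee_rot: [[0.233, 0.972, 0.001], [0.972, -0.233, 0.0], [0.0, 0.001, -1.0]]
force: [-7.5, 2.6, 20.7]
gripper_width: 0.0258
grip_force: 43.0
```

{"fn": "move_arm", "kwargs": {
  "moves": [
    [0.01, 0, 0.02, 0, 0, 0.03],
    [0, 0, 0, 0, 0, 0.05],
    [0, 0, 0, 0, 0, 0.05],
    [0, 0, 0, 0, 0, 0.05]
  ]
}}

```text
clock: 8.05
eef_pos: [0.5804, 0.0801, 0.0929]
ee_rot: [[-0.328, 0.945, -0.002], [0.945, 0.328, 0.0], [0.001, -0.001, -1.0]]
force: [-7.7, 3.5, 11.7]
gripper_width: 0.0253
grip_force: 42.0
```

```bash
python3 - <<'E'
from h import *
s=env.get_state();print(s['eef_pos'],s['force'],s['wrist_torque'],s['joints'].round(2))
E
```

```text
[0.5803869  0.08007352 0.09290579] [-7.66403192  3.46832822 11.68802226] [ 0.92594591  1.56535462 -0.05616401] [ 0.13  0.46  1.83  0.    0.86 -0.2 ]
```

{"fn": "move_arm", "kwargs": {
  "moves": [
    [-0.01, 0.005, 0.01, 0, 0, 0.053],
    [0, 0, 0, 0, 0, 0.053],
    [0, 0, 0, 0, 0, 0.053],
    [0, 0, 0, 0, 0, 0.053],
    [0, 0, 0, 0, 0, 0.053],
    [0, 0, 0, 0, 0, 0.053],
    [0, 0, 0, 0, 0, 0]
  ]
}}

```text
clock: 8.93
eef_pos: [0.5796, 0.0801, 0.093]
ee_rot: [[-0.971, 0.237, -0.002], [0.237, 0.971, -0.0], [0.002, -0.001, -1.0]]
force: [-5.9, 3.0, 7.8]
gripper_width: 0.0252
grip_force: 41.3
```

```bash
python3 - <<'E'
from h import *
s=env.get_state();print(s['eef_pos'],s['force'],s['wrist_torque'],s['joints'].round(2))
E
```

```text
[0.5795619  0.08012689 0.09298458] [-5.89958858  3.02363299  7.75260728] [0.69190086 1.1453844  0.01652415] [ 0.13  0.46  1.83  0.    0.86 -1.2 ]
```

{"fn": "move_arm", "kwargs": {
  "moves": [
    [0, 0, 0, 0, 0, 0],
    [0, 0, 0, 0, 0, 0],
    [0, 0, 0, 0, 0, 0],
    [0, 0, 0, 0, 0, 0]
  ],
  "claw": 0.4
}}

```text
clock: 9.43
eef_pos: [0.5807, 0.0802, 0.0926]
ee_rot: [[-0.971, 0.24, 0.0], [0.24, 0.971, -0.0], [-0.0, -0.0, -1.0]]
force: [-0.4, -0.7, -0.6]
gripper_width: 0.0599
grip_force: 0.0
```

{"fn": "move_arm", "kwargs": {
  "moves": [
    [0, 0, 0, 0, 0, -0.054],
    [0, 0, 0, 0, 0, -0.054],
    [0, 0, 0, 0, 0, -0.054],
    [0, 0, 0, 0, 0, -0.054],
    [0, 0, 0, 0, 0, -0.054],
    [0, 0, 0, 0, 0, -0.054],
    [0, 0, 0, 0, 0, -0.054],
    [0, 0, 0, 0, 0, -0.054]
  ]
}}

```text
clock: 10.42
eef_pos: [0.5807, 0.0802, 0.0926]
ee_rot: [[0.034, 0.999, 0.0], [0.999, -0.034, -0.0], [-0.0, 0.0, -1.0]]
force: [0.7, 0.4, -0.1]
gripper_width: 0.0599
grip_force: 0.0
```

{"fn": "move_arm", "kwargs": {
  "moves": [
    [0, 0, 0, 0, 0, -0.054],
    [0, 0, 0, 0, 0, -0.014],
    [0, 0, 0, 0, 0, 0],
    [0, 0, 0, 0, 0, 0]
  ]
}}

```text
clock: 10.92
eef_pos: [0.5806, 0.0803, 0.0927]
ee_rot: [[0.238, 0.971, 0.0], [0.971, -0.238, -0.0], [-0.0, 0.0, -1.0]]
force: [-1.2, -0.0, -0.3]
gripper_width: 0.0599
grip_force: 0.0
```

```bash
python3 - <<'E'
from h import *
w=snap('wrist','w5');s=env.get_state();print(s['eef_pos'],s['force'],s['ee_rot'].round(3).tolist())
hsv=cv2.cvtColor(w['frame'],cv2.COLOR_RGB2HSV)
o=cv2.inRange(hsv,(5,150,40),(14,255,255))
for c in cv2.findContours(o,0,2)[0]:
    if cv2.contourArea(c)>100:print(cv2.minAreaRect(c),cv2.boundingRect(c))
cv2.imwrite('pics/w5s.png',w['frame'][:,:,::-1])
E
```

```text
[0.5806041  0.08025731 0.092656  ] [ 1.03843833  0.23806328 -0.0446795 ] [[0.239, 0.971, -0.0], [0.971, -0.239, -0.0], [-0.0, -0.0, -1.0]]
((317.0, 322.5), (109.0, 76.0), 90.0) (279, 268, 77, 110)
```

View pics/w5s.png

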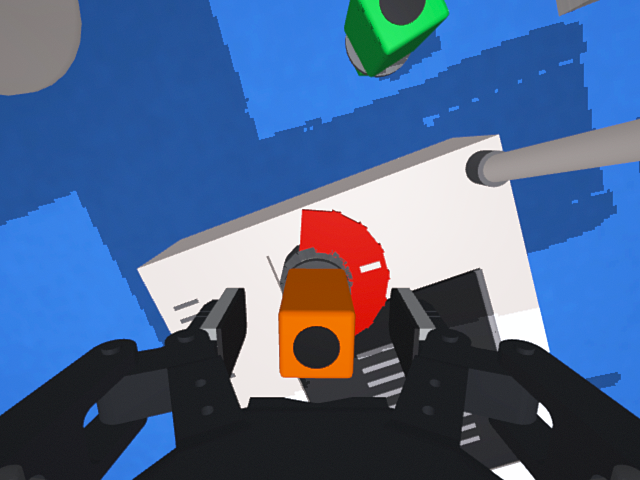

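The key stands square in the socket between the open fingers. The wing's white mark has swung to (370,267).

```bash
python3 - <<'E'
from h import *
w=load('w5');p=onz(w,370,267,.066);print(p);d=p[:2]-[.5805,.0797];print(np.degrees(np.arctan2(d[1],d[0]))+90-7, np.linalg.norm(d))
E
```

```text
[0.60809406 0.08034408 0.066     ]
84.33711129193543 0.027601572844531668
```

{"fn": "move_arm", "kwargs": {
  "moves": [
    [0, 0, 0, 0, 0, 0],
    [0, 0, 0, 0, 0, 0],
    [0, 0, 0, 0, 0, 0],
    [0, 0, 0, 0, 0, 0]
  ],
  "claw": -1
}}

```text
clock: 11.48
eef_pos: [0.5804, 0.0803, 0.0928]
ee_rot: [[0.24, 0.971, -0.0], [0.971, -0.24, 0.0], [-0.0, -0.0, -1.0]]
force: [-2.0, 0.7, 3.6]
gripper_width: 0.0258
grip_force: 40.0
```

{"fn": "move_arm", "kwargs": {
  "moves": [
    [0, 0, 0, 0, 0, 0.053],
    [0, 0, 0, 0, 0, 0.053],
    [0, 0, 0, 0, 0, 0.053],
    [0, 0, 0, 0, 0, 0.053],
    [0, 0, 0, 0, 0, 0.053],
    [0, 0, 0, 0, 0, 0]
  ]
}}

```text
clock: 12.22
eef_pos: [0.5801, 0.0804, 0.0928]
ee_rot: [[-0.556, 0.831, -0.001], [0.831, 0.556, 0.0], [0.001, -0.001, -1.0]]
force: [-4.1, 0.8, 4.4]
gripper_width: 0.0252
grip_force: 40.2
```

```bash
python3 - <<'E'
from h import *
s=env.get_state();print(s['eef_pos'],s['force'],s['wrist_torque'],s['joints'].round(2))
E
```

```text
[0.58014265 0.08041745 0.09275747] [-4.14237342  0.8415664   4.41530033] [0.30517699 0.82425182 0.0079409 ] [ 0.14  0.46  1.83  0.    0.86 -0.45]
```

{"fn": "move_arm", "kwargs": {
  "moves": [
    [0, 0, 0, 0, 0, 0.05],
    [0, 0, 0, 0, 0, 0.05],
    [0, 0, 0, 0, 0, 0.02],
    [0, 0, 0, 0, 0, 0.02],
    [0, 0, 0, 0, 0, 0]
  ]
}}

```text
clock: 12.85
eef_pos: [0.5799, 0.0804, 0.0927]
ee_rot: [[-0.856, 0.518, -0.001], [0.518, 0.856, 0.0], [0.001, -0.001, -1.0]]
force: [-4.7, 0.7, 6.6]
gripper_width: 0.0256
grip_force: 40.4
```

```bash
python3 - <<'E'
from h import *
s=env.get_state();print(s['eef_pos'],s['force'],s['wrist_torque'],s['grip_force'])
r=s['ee_rot'];print(np.degrees(np.arctan2(r[1,1],r[0,1])))
E
```

```text
[0.57993426 0.08035779 0.09273978] [-4.7250449   0.73076907  6.57995611] [ 0.26206412  0.96781935 -0.10402915] 40.38356065750122
58.8185821180264
```

{"fn": "move_arm", "kwargs": {
  "moves": [
    [0, 0, 0, 0, 0, 0.012],
    [0, 0, 0, 0, 0, 0.012],
    [0, 0, 0, 0, 0, 0]
  ]
}}

```text
clock: 13.22
eef_pos: [0.5799, 0.0804, 0.0927]
ee_rot: [[-0.892, 0.452, -0.001], [0.452, 0.892, 0.0], [0.001, -0.001, -1.0]]
force: [-4.3, 0.6, 5.9]
gripper_width: 0.0256
grip_force: 40.4
```

```bash
python3 - <<'E'
from h import *
for i in range(2):
    w=snap('wrist','w6');s=env.get_state();print(s['force'].round(1),s['wrist_torque'],s['grip_force'])
r=s['ee_rot'];print(np.degrees(np.arctan2(r[1,1],r[0,1])))
hsv=cv2.cvtColor(w['frame'],cv2.COLOR_RGB2HSV)
red=cv2.inRange(hsv,(0,150,60),(4,255,255));ys,xs=np.nonzero(red);print(xs.min(),xs.max(),ys.min(),ys.max())
m=((hsv[...,1]<70)&(hsv[...,2]>170)).astype(np.uint8);m&=(cv2.dilate(red,np.ones((7,7)))>0).astype(np.uint8)
n,l,st,ce=cv2.connectedComponentsWithStats(m)
for i in range(1,n):
    if 15<st[i,4]<400:
        p=onz(w,*ce[i],.066);d=p[:2]-[.5803,.08];print(st[i],ce[i].round(),np.linalg.norm(d).round(4),np.degrees(np.arctan2(d[1],d[0]))+90-7)
E
```

```text
[-3.8  1.1  5.6] [ 0.27951294  0.98084164 -0.18081048] 40.43009698390961
[-5.1  0.9  6. ] [ 0.15843114  1.04244424 -0.18476608] 40.42985200881958
63.08496614693524
305 389 208 298
[303 205  70  36 292] [330. 217.] 0.0329 225.9731679914786
[375 236  10  15  26] [380. 243.] 0.0356 178.97157015231647
[385 254   8  48 129] [389. 279.] 0.0355 147.44047619524642
[363 270  20   8 106] [372. 274.] 0.0272 153.97427164768317
```

{"fn": "move_arm", "kwargs": {
  "moves": [
    [0, 0, 0, 0, 0, 0.02],
    [0, 0, 0, 0, 0, 0.02],
    [0, 0, 0, 0, 0, 0]
  ]
}}

```text
clock: 13.7
eef_pos: [0.5799, 0.0803, 0.0927]
ee_rot: [[-0.942, 0.336, -0.002], [0.336, 0.942, 0.0], [0.001, -0.0, -1.0]]
force: [-3.7, 0.3, 6.9]
gripper_width: 0.0252
grip_force: 40.4
```

```bash
python3 - <<'E'
from h import *
s=env.get_state();print(s['force'].round(1),s['wrist_torque'],s['grip_force'])
r=s['ee_rot'];print(np.degrees(np.arctan2(r[1,1],r[0,1])))
E
```

```text
[-3.7  0.3  6.9] [ 0.2717514   1.02035599 -0.08512812] 40.421297550201416
70.336877605341
```

```bash
python3 - <<'E'
from h import *
w=snap('wrist','w7');s=env.get_state();print(s['wrist_torque'])
hsv=cv2.cvtColor(w['frame'],cv2.COLOR_RGB2HSV)
red=cv2.inRange(hsv,(0,150,60),(4,255,255))
m=((hsv[...,1]<70)&(hsv[...,2]>170)).astype(np.uint8);m&=(cv2.dilate(red,np.ones((7,7)))>0).astype(np.uint8)
n,l,st,ce=cv2.connectedComponentsWithStats(m)
for i in range(1,n):
    if 15<st[i,4]<400:
        p=onz(w,*ce[i],.066);d=p[:2]-[.5803,.08];print(st[i],ce[i].round(),np.linalg.norm(d).round(4),np.degrees(np.arctan2(d[1],d[0]))+90-7)
cv2.imwrite('pics/w7s.png',w['frame'][180:430,150:500,::-1])
E
```

```text
[ 0.18832364  1.01876502 -0.09700024]
[307 205  70  35 291] [338. 219.] 0.0331 226.55290057968276
[380 244   8  15  17] [384. 252.] 0.0355 178.78429639003033
[386 262   7  41 104] [389. 284.] 0.0358 150.41713184332912
[363 278  20   6  92] [372. 280.] 0.027 154.0716671258149
```

View pics/w7s.png

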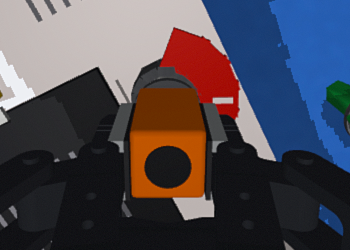

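The lock mark stays at 154° (2.69 rad) while the gripper turned a further 7°, so the lock is at its stop. The picture shows the key square in the pads. Next I withdraw it.

{"fn": "move_arm", "kwargs": {
  "moves": [
    [0.008, 0, 0, 0, 0, -0.018],
    [0, 0, 0.15, 0, 0, 0],
    [0, 0, 0.3, 0, 0, 0],
    [0, 0, 0.5, 0, 0, 0],
    [0, 0, 0.6, 0, 0, 0],
    [0, 0, 0.7, 0, 0, 0],
    [0, 0, 0, 0, 0, 0]
  ]
}}

```text
clock: 14.62
eef_pos: [0.5839, 0.0804, 0.233]
ee_rot: [[-0.922, 0.387, 0.009], [0.387, 0.922, 0.001], [-0.008, 0.004, -1.0]]
force: [0.8, 0.2, -1.7]
gripper_width: 0.0255
grip_force: 45.7
```

{"fn": "move_arm", "kwargs": {
  "moves": [
    [0.11, 0.525, 0, 0, 0, -0.055],
    [0.11, 0.525, 0, 0, 0, -0.055],
    [0.11, 0.525, 0, 0, 0, -0.055],
    [0.11, 0.525, 0, 0, 0, -0.055],
    [0.11, 0.525, 0, 0, 0, -0.055],
    [0.11, 0.525, 0, 0, 0, -0.055],
    [0, 0, 0, 0, 0, -0.055],
    [0, 0, 0, 0, 0, -0.055]
  ]
}}

```text
clock: 15.62
eef_pos: [0.6204, 0.2696, 0.2273]
ee_rot: [[0.212, 0.977, -0.0], [0.977, -0.212, -0.001], [-0.001, -0.0, -1.0]]
force: [0.6, -0.2, -1.5]
gripper_width: 0.0257
grip_force: 45.5
```

{"fn": "move_arm", "kwargs": {
  "moves": [
    [0, 0, -0.6, 0, 0, -0.05],
    [0, 0, -0.6, 0, 0, 0],
    [0, 0, -0.2, 0, 0, 0],
    [0, 0, 0, 0, 0, 0],
    [0, 0, 0, 0, 0, 0]
  ]
}}

```text
clock: 16.25
eef_pos: [0.6216, 0.2696, 0.1453]
ee_rot: [[0.357, 0.934, 0.002], [0.934, -0.357, 0.001], [0.002, 0.002, -1.0]]
force: [-0.0, -0.2, -2.2]
gripper_width: 0.0253
grip_force: 45.4
```

```bash
python3 - <<'E'
from h import *
snap('wrist','w8')
sc=snap('scene','sc8');sd=snap('side','si8');s=env.get_state();p=s['eef_pos'];print(p,s['force'],s['clock'],s['ee_rot'].round(3).tolist())
u,v=map(int,proj(sc,[.62,.27,.08]));a=cv2.resize(sc['frame'][v-40:v+40,u-50:u+50],(400,320),interpolation=cv2.INTER_CUBIC)
u,v=map(int,proj(sd,[.62,.27,.08]));b=cv2.resize(sd['frame'][v-40:v+40,u-50:u+50],(400,320),interpolation=cv2.INTER_CUBIC)
cv2.imwrite('pics/m8.png',np.hstack([a,b])[:,:,::-1])
E
```

```text
[0.62142728 0.26960236 0.14509579] [-0.08087687  0.4464877  -2.70213393] 16.4 [[0.356, 0.934, 0.002], [0.934, -0.356, 0.001], [0.002, 0.002, -1.0]]
```

View pics/m8.png

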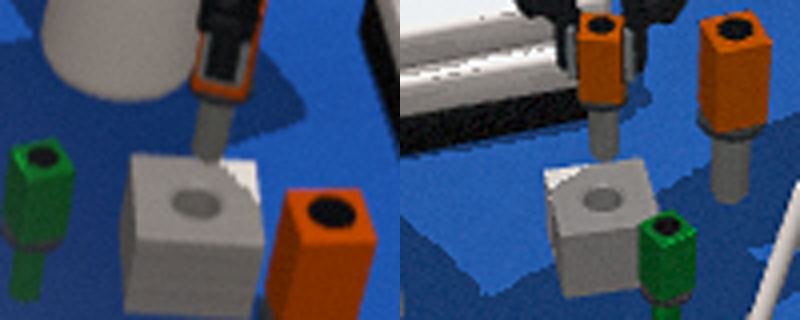

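The picture shows the stand's hole empty, at (197,204) in the scene crop and (203,199) in the side crop, with the key tip hanging above it. I'll compare the two positions.

```bash
python3 - <<'E'
from h import *
for t,h,k in(('sc8',(197,204),(209,157)),('si8',(203,199),(204,155))):
    im=load(t);u,v=map(int,proj(im,[.62,.27,.08]))
    f=lambda p,z:onz(im,u-50+p[0]/4-.4,v-40+p[1]/4-.4,z)
    print(t,f(h,.052).round(4),f(k,.0845).round(4))
E
```

```text
sc8 [0.6201 0.2698 0.052 ] [0.6206 0.2711 0.0845]
si8 [0.6188 0.269  0.052 ] [0.6209 0.2716 0.0845]
```

{"fn": "move_arm", "kwargs": {
  "moves": [
    [-0.017, -0.025, -0.3, 0, 0, 0],
    [0, 0, -0.25, 0, 0, 0],
    [0, 0, -0.25, 0, 0, 0],
    [0, 0, -0.25, 0, 0, 0],
    [0, 0, -0.15, 0, 0, 0],
    [0, 0, 0, 0, 0, 0]
  ]
}}

```text
clock: 17.15
eef_pos: [0.6192, 0.2676, 0.0707]
ee_rot: [[0.356, 0.934, -0.001], [0.934, -0.356, -0.001], [-0.001, -0.001, -1.0]]
force: [-0.2, 1.0, -1.4]
gripper_width: 0.0257
grip_force: 45.5
```

{"fn": "move_arm", "kwargs": {
  "moves": [
    [0, 0, -0.03, 0, 0, 0],
    [0, 0, -0.02, 0, 0, 0],
    [0, 0, 0, 0, 0, 0]
  ]
}}

```text
clock: 17.52
eef_pos: [0.6198, 0.2679, 0.069]
ee_rot: [[0.356, 0.934, 0.0], [0.934, -0.356, 0.0], [0.0, 0.0, -1.0]]
force: [-0.6, -1.0, -1.2]
gripper_width: 0.0251
grip_force: 45.5
```

{"fn": "move_arm", "kwargs": {
  "moves": [
    [0, 0, -0.02, 0, 0, 0],
    [0, 0, 0, 0, 0, 0]
  ]
}}

```text
clock: 17.77
eef_pos: [0.6199, 0.2679, 0.068]
ee_rot: [[0.356, 0.934, 0.001], [0.934, -0.356, 0.0], [0.0, 0.0, -1.0]]
force: [-1.6, -0.4, 2.4]
gripper_width: 0.0252
grip_force: 46.0
```

{"fn": "move_arm", "kwargs": {
  "moves": [
    [0, 0, 0, 0, 0, 0],
    [0, 0, 0, 0, 0, 0],
    [0, 0, 0, 0, 0, 0],
    [0, 0, 0.3, 0, 0, 0],
    [0, 0, 0.6, 0, 0, 0],
    [0, 0, 0.8, 0, 0, 0],
    [0, 0, 0.9, 0, 0, 0],
    [0, 0, 0, 0, 0, 0]
  ],
  "claw": 0.3
}}

```text
clock: 18.77
eef_pos: [0.6224, 0.269, 0.2304]
ee_rot: [[0.356, 0.934, 0.009], [0.934, -0.356, 0.004], [0.007, 0.007, -1.0]]
force: [0.1, -0.3, -0.7]
gripper_width: 0.0554
grip_force: 0.0
```

```bash
python3 - <<'E'
from h import *
w=snap('wrist','w9');sc=snap('scene','sc9');s=env.get_state();print(s['eef_pos'],s['force'],s['clock'],s['joints'].round(2))
u,v=map(int,proj(sc,[.62,.27,.08]));a=cv2.resize(sc['frame'][v-40:v+40,u-50:u+50],(400,320),interpolation=cv2.INTER_CUBIC)
b=cv2.resize(sc['frame'][v-70:v+70,u-200:u-25],(400,320),interpolation=cv2.INTER_CUBIC)
cv2.imwrite('pics/m9.png',np.hstack([a,b])[:,:,::-1])
f=sc['frame'];hsv=cv2.cvtColor(f,cv2.COLOR_RGB2HSV)[205:228,280:312]
m=cv2.inRange(hsv,(18,150,150),(34,255,255));ys,xs=np.nonzero(m);print(xs.min()+280,xs.max()+280,ys.min()+205,ys.max()+205)
E
```

```text
[0.61993337 0.2679099  0.22514657] [-0.16518483 -0.49885614 -0.70289426] 18.875 [0.41 0.43 1.52 0.   1.18 0.77]
287 304 210 220
```

View pics/m9.png

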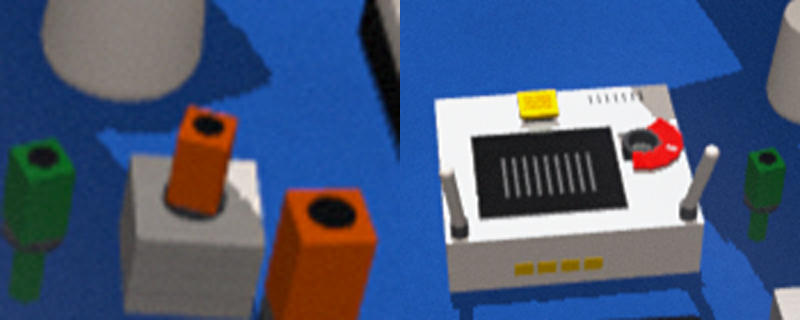

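The key is upright in its stand with its flange down on the top, and the red wing is turned clear of the panel. Next is the latch pad.

{"fn": "move_arm", "kwargs": {
  "moves": [
    [-0.25, -0.79, 0, 0, 0, 0.055],
    [-0.25, -0.79, 0, 0, 0, 0.055],
    [-0.25, -0.79, 0, 0, 0, 0.055],
    [-0.25, -0.79, 0, 0, 0, 0.055],
    [-0.25, -0.79, 0, 0, 0, 0.055],
    [-0.25, -0.79, 0, 0, 0, 0.055],
    [0, 0, 0, 0, 0, 0.055],
    [0, 0, 0, 0, 0, 0.055]
  ],
  "claw": -1
}}

```text
clock: 19.88
eef_pos: [0.5285, -0.0174, 0.2224]
ee_rot: [[-0.853, 0.522, -0.002], [0.522, 0.853, 0.0], [0.002, -0.001, -1.0]]
force: [-0.4, 0.2, 0.8]
gripper_width: -0.0002
grip_force: 0.0
```

{"fn": "move_arm", "kwargs": {
  "moves": [
    [0, 0, -0.2, 0, 0, 0.055],
    [0, 0, -0.4, 0, 0, 0.055],
    [0, 0, -0.4, 0, 0, 0.055],
    [0, 0, -0.4, 0, 0, 0.051],
    [0, 0, -0.4, 0, 0, 0],
    [0, 0, -0.3, 0, 0, 0],
    [0, 0, 0, 0, 0, 0],
    [0, 0, 0, 0, 0, 0]
  ]
}}

```text
clock: 20.88
eef_pos: [0.5296, -0.0166, 0.0976]
ee_rot: [[-0.992, -0.125, -0.0], [-0.125, 0.992, 0.0], [0.0, 0.0, -1.0]]
force: [0.5, -0.3, 0.7]
gripper_width: -0.0
grip_force: 0.0
```

```bash
python3 - <<'E'
from h import *
w=snap('wrist','w10');sc=snap('scene','sc10');s=env.get_state();print(s['eef_pos'],s['force'],s['clock'],s['joints'].round(2))
hsv=cv2.cvtColor(w['frame'],cv2.COLOR_RGB2HSV);m=cv2.inRange(hsv,(18,150,120),(34,255,255))
n,l,st,ce=cv2.connectedComponentsWithStats(m)
for i in range(1,n):
    if st[i,4]>150:
        x,y,W,H=st[i,:4];print(st[i],[onz(w,a,b,.073).round(4)[:2] for a,b in((x,y),(x+W,y),(x,y+H),(x+W,y+H))])
print('TCP px',proj(w,s['eef_pos']))
E
```

```text
[ 0.53004718 -0.01665478  0.09813228] [-0.15022639 -0.01238565 -0.97769435] 20.975 [-0.03  0.38  1.95 -0.    0.82 -1.73]
[ 284  259   72   48 1928] [array([ 0.5198, -0.0351]), array([ 5.154e-01, -3.000e-04]), array([ 0.5451, -0.0325]), array([0.5406, 0.0036])]
TCP px [319.17834397 304.5228376 ]
```

{"fn": "move_arm", "kwargs": {
  "moves": [
    [0, 0, -0.2, 0, 0, 0],
    [0, 0, -0.15, 0, 0, 0],
    [0, 0, -0.05, 0, 0, 0],
    [0, 0, -0.03, 0, 0, 0],
    [0, 0, 0, 0, 0, 0]
  ]
}}

```text
clock: 21.6
eef_pos: [0.5295, -0.0166, 0.0717]
ee_rot: [[-0.992, -0.125, -0.0], [-0.125, 0.992, 0.0], [0.0, 0.0, -1.0]]
force: [-0.7, 0.3, 2.4]
gripper_width: -0.0
grip_force: 1.2
```

{"fn": "move_arm", "kwargs": {
  "moves": [
    [0, 0, -0.03, 0, 0, 0],
    [0, 0, -0.03, 0, 0, 0],
    [0, 0, 0, 0, 0, 0]
  ]
}}

```text
clock: 21.98
eef_pos: [0.5297, -0.0166, 0.0681]
ee_rot: [[-0.992, -0.125, 0.0], [-0.125, 0.992, -0.0], [-0.0, -0.0, -1.0]]
force: [-2.1, 0.2, 5.0]
gripper_width: 0.0001
grip_force: 2.3
```

```bash
cat >> h.py <<'E'
def panel(tag):
    sc=snap('scene',tag);s=env.get_state();print(s['eef_pos'],s['force'],s['clock'])
    a=load('sc9')['frame'].astype(int);b=sc['frame'].astype(int)
    d=(np.abs(a-b).sum(2)>90).astype(np.uint8);u,v=map(int,proj(sc,[.63,0,.1]));R=d[v-60:v+40,u-60:u+60]
    print('changed px far side of panel',R.sum(), 'dark px',int((b[v-60:v+40,u-60:u+60].max(2)<50).sum()),int((a[v-60:v+40,u-60:u+60].max(2)<50).sum()))
E
python3 -c "
from h import *
panel('sc11')"
```

```text
[ 0.52974536 -0.01662184  0.06817369] [-2.17059601  0.02151477  4.76219556] 22.025
changed px far side of panel 4430 dark px 4181 1818
```

{"fn": "move_arm", "kwargs": {
  "moves": [
    [0, 0, 0, 0, 0, 0],
    [0, 0, 0, 0, 0, 0],
    [0, 0, 0, 0, 0, 0],
    [0, 0, 0, 0, 0, 0],
    [0, 0, 0, 0, 0, 0],
    [0, 0, 0, 0, 0, 0],
    [0, 0, 0, 0, 0, 0],
    [0, 0, 0, 0, 0, 0]
  ]
}}

```text
clock: 23.02
eef_pos: [0.5297, -0.0166, 0.0681]
ee_rot: [[-0.992, -0.125, 0.0], [-0.125, 0.992, -0.0], [-0.0, -0.0, -1.0]]
force: [-0.9, -0.5, 3.2]
gripper_width: -0.0005
grip_force: 2.3
```

```bash
python3 - <<'E'
from h import *
panel('sc12')
a,b,c=[load(t)['frame'].astype(int) for t in('sc10','sc11','sc12')]
for x,y in((a,b),(b,c)):
    d=(np.abs(x-y).sum(2)>90).astype(np.uint8);ys,xs=np.nonzero(d);print(d.sum(),(xs.min(),xs.max(),ys.min(),ys.max()) if len(xs) else '')
im=load('sc12')
R=np.array([[.9925,-.122],[.122,.9925]])
def gw(x,y,z): return np.r_[np.array([.5803,.0798])+R@(np.array([x,y])-[-.010,.073]),z]
for th in (0,1.3):
    print(th,[proj(im,gw(.07-.11*np.cos(th),y,.06+.11*np.sin(th))).round(0).tolist() for y in(-.08,.048)])
E
```

```text
[ 0.52973567 -0.01661796  0.06810957] [-1.69845699 -0.6985962   5.08362533] 23.075
changed px far side of panel 4384 dark px 4444 1818
8452 (np.int64(254), np.int64(412), np.int64(0), np.int64(304))
717 (np.int64(266), np.int64(335), np.int64(208), np.int64(262))
0 [[266.0, 230.0], [327.0, 226.0]]
1.3 [[267.0, 216.0], [335.0, 211.0]]
```

The panel has sprung up: the changed region (266-335, 208-262) matches its predicted fully open edge. Retreating toward the robot and up.

{"fn": "move_arm", "kwargs": {
  "moves": [
    [-0.1, 0, 0.2, 0, 0, 0],
    [-0.5, 0, 0.4, 0, 0, 0],
    [-0.6, 0, 0.6, 0, 0, 0],
    [-0.6, 0, 0.7, 0, 0, 0],
    [0, 0, 0.7, 0, 0, 0],
    [0, 0, 0, 0, 0, 0],
    [0, 0, 0, 0, 0, 0]
  ]
}}

```text
clock: 23.95
eef_pos: [0.4212, -0.0166, 0.2239]
ee_rot: [[-0.992, -0.125, 0.0], [-0.125, 0.992, 0.0], [-0.0, -0.0, -1.0]]
force: [-0.3, 1.2, -0.2]
gripper_width: -0.0002
grip_force: 0.0
```

```bash
python3 - <<'E'
from h import *
im=snap('scene','sc13');sd=snap('side','si13');s=env.get_state();print(s['eef_pos'],s['force'].round(1),s['clock'])
R=np.array([[.9925,-.122],[.122,.9925]])
def gw(x,y,z): return np.r_[np.array([.5803,.0798])+R@(np.array([x,y])-[-.010,.073]),z]
# dark panel rows along the centre line, scene & predicted edge for angles
for nm,I in(('scene',im),('side',sd)):
    for th in(.6,1.0,1.2,1.3): print(nm,th,[proj(I,gw(.07-.11*np.cos(th),y,.06+.11*np.sin(th))).round(0).tolist() for y in(-.08,.048)],proj(I,gw(.07,-.08,.06)).round())
    n,l,st,ce=cv2.connectedComponentsWithStats(((I['frame'].max(2)<70)).astype(np.uint8))
    for i in range(1,n):
        if st[i,4]>300: print(st[i])
# unmoved things and key: difference vs start
for t,I in(('scene',im),('side',sd)):
    d=(np.abs(load(t+'0')['frame'].astype(int)-I['frame']).sum(2)>90).astype(np.uint8)
    d=cv2.morphologyEx(d,cv2.MORPH_OPEN,np.ones((3,3)));n,l,st,ce=cv2.connectedComponentsWithStats(d)
    print(t,[st[i].tolist() for i in range(1,n) if st[i,4]>60])
E
```

```text
[ 0.42085531 -0.01658479  0.22298508] [ 0.3 -0.5  0.1] 24.05
scene 0.6 [[266.0, 213.0], [329.0, 209.0]] [270. 267.]
scene 1.0 [[266.0, 211.0], [332.0, 206.0]] [270. 267.]
scene 1.2 [[267.0, 213.0], [334.0, 209.0]] [270. 267.]
scene 1.3 [[267.0, 216.0], [335.0, 211.0]] [270. 267.]
[   0    0  134  109 8409]
[139   0  19  66 493]
[439   0  19  69 506]
[463   0  22  69 652]
[546   1  29  49 718]
[ 265   22   71  104 3129]
[482  67  47  27 977]
[  0 131  19  52 807]
[ 149  168   58   63 1358]
[  11  184  119   97 3101]
[ 476  199  110   84 1471]
[ 269  210   80   56 3430]
[  228   309   156   113 13164]
[  46  409  181   10 1000]
[377 409  83   9 335]
side 0.6 [[334.0, 253.0], [308.0, 210.0]] [372. 258.]
side 1.0 [[349.0, 238.0], [322.0, 195.0]] [372. 258.]
side 1.2 [[359.0, 231.0], [331.0, 189.0]] [372. 258.]
side 1.3 [[364.0, 229.0], [335.0, 186.0]] [372. 258.]
[ 177   21   61   55 2492]
[ 194  119  111   98 2868]
[ 388  172  122  111 7333]
[334 187  38  72 576]
[ 268  327   59   93 2363]
scene [[257, 0, 17, 13, 138], [308, 0, 28, 21, 359], [279, 22, 48, 9, 312], [264, 35, 62, 70, 2204], [320, 55, 12, 12, 109], [281, 92, 45, 72, 1550], [389, 147, 27, 39, 332], [293, 163, 59, 40, 1955], [344, 194, 71, 50, 2296], [268, 209, 87, 65, 2179], [344, 297, 12, 11, 122], [290, 300, 42, 12, 374]]
side [[0, 0, 404, 245, 28663], [349, 0, 18, 23, 199], [367, 0, 15, 9, 76], [366, 10, 11, 9, 72], [206, 33, 16, 9, 86], [6, 114, 13, 10, 113], [12, 125, 9, 13, 74], [21, 151, 7, 38, 132], [296, 187, 103, 76, 3031], [210, 206, 13, 14, 94], [178, 209, 14, 7, 62], [151, 212, 26, 11, 132], [116, 225, 20, 8, 66], [280, 231, 14, 8, 76], [391, 235, 25, 20, 257], [159, 246, 81, 62, 3491], [288, 256, 29, 19, 231], [320, 265, 14, 10, 83]]
```

```bash
python3 -c "
from cell import env
print(env.sign_off())"
```

```text
the job is handed in; nothing more can be done
None
```

The lock is at its stop, the key is back upright in its stand, and the hatch sprung fully open on its own; I handed the job in at about 24 s, having viewed 11 pictures, one over your limit of 10.

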